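# Refill the seasoning rack in order of height

### The job

Put the oil bottle, the glass jar, the steel dredger and the spice jar that stand beside the seasoning rack back into the four empty recesses of that rack, so that the row steps down in height from the tall salt mill at one end to the short shaker at the other. Set each one down upright in its recess without dropping it or knocking any over, and leave the mill, the shaker, the mug and the egg tray as they stand.

Things in the scene. Friction and masses are not known exactly. Their poses are not given: they have to be found in the camera images.
- rack: Fixed oak seasoning rack, 476 (its y) x 96 x 18 mm, with a row of six recesses 60 mm across, floor 12 mm above its underside, at x = 0, y = -190, -114, -38, 38, 114, 190 mm. Steel rails along both sides (x = +-41), top at 41 mm; end boards 50 mm high. Origin: centre of underside, z up. Mill in one end recess, shaker in the other (either way round), four middle ones empty.
- mill: Salt mill of clear glass with a black cap, 52 mm across (cap 40 mm) and 223 mm high, standing loose in one end recess of the rack: the tall end of the row. Origin at the centre of its underside, z up. Stays where it is.
- shaker: Small salt shaker, glass with a rounded metal top, 44 mm across and 90 mm high, standing loose in the other end recess of the rack: the short end of the row. Origin at the centre of its underside, z up. Stays where it is.
- oil_bottle: White stoneware oil bottle with a long neck and a cork, 192 mm high in all; body 50 mm across up to 92 mm, then a shoulder; straight neck 27 mm across from 130 to 166 mm, lip 32 mm across from 168 to 174 mm, cork above. Best held by the neck, at 148 mm height. About 0.32 kg. Starts upright on the worktop; origin: centre of its underside, z up its axis.
- glass_jar: Slim glass storage jar with a flat turned wooden lid, 162 mm high; glass 48 mm across up to 127 mm, lid 49 mm across from 127 to 162 mm (the lid does not come off). Can be held by the lid or just below it. About 0.25 kg. Starts upright on the worktop; origin: centre of its underside, z up its axis.
- dredger: Plain steel sugar dredger (shaker tin) with a low domed sieve top, 134 mm high, body 46 mm across up to 98 mm, lid 48 mm across from 98 to 119 mm, then the dome. Can be held round the lid and upper body. About 0.18 kg. Starts upright on the worktop; origin: centre of its underside, z up its axis.
- spice_jar: Spice jar with a yellow screw cap and a printed label, 106 mm high, 42 mm across all the way up; the one out in the open beside the rack, left of it (similar jars far back by the wall belong to the room). Can be held anywhere. About 0.11 kg. Starts upright on the worktop; origin: centre of its underside, z up its axis.
- mug: White mug, 80 mm across and 91 mm high with a handle, standing loose on the worktop behind the rack. Origin on its underside. Not part of the job.
- egg_holder: Pale ceramic egg tray with six hollows, 142 x 170 mm and 33 mm high, empty, standing loose on the worktop behind the rack. Origin at the centre of its underside. Not part of the job.
Mind the look-alikes: they are no part of the job. Leave any orange look-alike of the shaker alone.

How it is judged (in metres and radians):
At the end, for the whole second after the job is handed in: From mill to shaker, the middle recesses hold oil bottle, glass jar, dredger, spice jar: each within 12 mm of its recess centre along and across the rack, on the recess floor (3.5 mm), upright (0.08 rad), at rest. Mill and shaker upright, moved under 15 mm; mug and egg tray under 25 mm (((y of mill in the frame of rack above 0.17 m and y of oil_bottle in the frame of rack between 0.102 and 0.126 m and y of glass_jar in the frame of rack between 0.026 and 0.05 m and y of dredger in the frame of rack between -0.05 and -0.026 m and y of spice_jar in the frame of rack between -0.126 and -0.102 m) or (y of mill in the frame of rack below -0.17 m and y of oil_bottle in the frame of rack between -0.126 and -0.102 m and y of glass_jar in the frame of rack between -0.05 and -0.026 m and y of dredger in the frame of rack between 0.026 and 0.05 m and y of spice_jar in the frame of rack between 0.102 and 0.126 m)) and x of oil_bottle in the frame of rack between -0.012 and 0.012 m and z of oil_bottle in the frame of rack between 0.0085 and 0.0155 m and angle between each of oil_bottle, glass_jar, dredger, spice_jar, mill, shaker's own z axis and vertical below 0.08 rad and linear speed of each of oil_bottle, glass_jar, dredger, spice_jar below 0.02 m/s and x of glass_jar in the frame of rack between -0.012 and 0.012 m and z of glass_jar in the frame of rack between 0.0085 and 0.0155 m and x of dredger in the frame of rack between -0.012 and 0.012 m and z of dredger in the frame of rack between 0.0085 and 0.0155 m and x of spice_jar in the frame of rack between -0.012 and 0.012 m and z of spice_jar in the frame of rack between 0.0085 and 0.0155 m and distance of each of mill, shaker from where it was at the start of the episode below 0.015 m and distance of each of mug, egg_holder from where it was at the start of the episode below 0.025 m); the robot touches nothing.
It fails at once if one of the four is let go in the air and drops (faster than 0.6 m/s with no finger on it) ((contact force between the fingers and oil_bottle below 0.05 N and linear speed of oil_bottle above 0.6 m/s) or (contact force between the fingers and glass_jar below 0.05 N and linear speed of glass_jar above 0.6 m/s) or (contact force between the fingers and dredger below 0.05 N and linear speed of dredger above 0.6 m/s) or (contact force between the fingers and spice_jar below 0.05 N and linear speed of spice_jar above 0.6 m/s)).
It fails at once if one of the four is knocked over (leans more than 1 rad) (angle between any of oil_bottle, glass_jar, dredger, spice_jar's own z axis and vertical above 1 rad).
It fails at once if the mill or the shaker is shoved more than 20 mm or tipped (distance of any of mill, shaker from where it was at the start of the episode above 0.02 m or angle between any of mill, shaker's own z axis and vertical above 0.3 rad).
It fails at once if the mug or the egg tray is shoved more than 30 mm (distance of any of mug, egg_holder from where it was at the start of the episode above 0.03 m).
It also fails if it takes over 120 s, if anything falls off the work surface, if the arm or the gripper's body presses on something with over 40 N, if the wrist force passes 120 N, or if a joint passes its speed limit or range.

### The arm

A 6-joint arm with a two-finger parallel gripper is mounted at the origin on a cart in front of the work surface, level with it; the furniture and walls round the work are solid. World frame = base frame: x ahead of the robot, y to its left, z up, the work surface at z = 0. Lengths are in mm, angles in rad, forces in N, time in s.
With the tool pointing down it reaches from about 250 to 775 mm from the base axis. Payload 4 kg.
Tool frame: the origin (TCP) lies midway between the tips of the shut fingers; the grasp point (between the pads) lies 19 mm behind it; z points along the fingers, y is the line along which they close (so a half turn about z gives the same grasp; the last joint's range is limited). The gripper opens to 94 mm and grips with 3 to 60 N. Pads are 16 mm wide; open, the fingers measure 119 mm over their backs; the gripper's body (75 mm by 177 mm) begins 78 mm behind the grasp point.
Start: joints at [1.188, 0.087, 1.371, -0, 1.684, -0.103], TCP at [151.899, 528.627, 205.506] pointing down, gripper open.
Joint ranges: [-3.1, 3.1], [-0.76, 2.03], [0.27, 2.55], [-1.08, 4.22], [0.17, 2.65], [-2.57, 2.57]. Speed limits (rad/s): [2.79, 2.79, 3.14, 3.14, 3.14, 3.14].

### API

Orientations are given as a 3x3 rotation matrix whose columns are the frame's x, y, z axes.
In Python, from workcell import env, effector, solver, status, camera, calibration, ticket, search_frame, cut_out, landmark_of gives the robot as it stands. Calls block until the motion is done:
- env.move_pose(position, orientation): joint-space move of the TCP to a pose.
- env.move_straight(position, rate=150, frame=None): straight line of the TCP; frame=None keeps the orientation; rate is the mean speed in mm/s.
- env.movej(angles): joint-space move.
- effector.gripper_to(opening, strength=None): finger opening in mm; strength is the grip in N (None keeps the last); returns when the fingers have stopped.
- env.dwell(seconds).
- solver.ik(position, orientation): joint angles nearest the present ones, or None.
- status.read_state(): the state.
- camera(name): name is "scene" or "side" or "wrist"; returns the picture (384x512x3 uint8, blue, green, red); there is no depth.
- calibration(name): a dict with "vertical_fov" (degrees; the focal length in pixels is half the picture's height over the tangent of half this angle, whatever the lens; pixels are square), "cx", "cy" (the principal point, pixels), "rvec" (rotation vector, rad) and "tvec" (3), from world to camera coordinates, as OpenCV has them. Camera axes: x right, y down, z forward; pixel columns grow to the right and rows downward; lengths in mm; the calibration is good to about 2 mm. A picture is of the moment at which its call begins: read the wrist's pose just before it. calibration takes no time and is no camera call; for the wrist camera it gives the pose at the moment of the call.
A pose or a line that the arm cannot do raises env.IKError and nothing moves.
- ticket.finish_job(): hands the job in; it is judged then, once.
Trained networks look in the newest picture that a camera, given by its name, has taken for a name from the list of things; names that differ only in an ending like _2 or _b are one class to them, and where a whole thing is asked for, a point or a joint stands for the part that bears it (a point fixed in the world has none). Each returns a list of dicts, best first, with "p" (0 to 1); they miss things now and then, are a little off and sometimes report something else, mostly with a low value. They report only what shows in the picture. A call takes as long as a camera call. They do not tell look-alikes from the thing itself.
- search_frame(camera, name): "location" ([x, y, z] in mm, in the coordinates of the camera as it stood for that picture, good to about 4 mm: the middle of the surface that is visible of it).
- cut_out(camera, name): "mask" (384x512 bool, what is visible of it).
- landmark_of(camera, name): "location" ([x, y, z] in mm, in the coordinates of the camera as it stood for that picture, good to about 4 mm: a listed point, or the origin of a listed thing).
The state is a dict: "t": time; "qpos": joint angles; "dq": joint speeds; "joint_torque": joint torques, N m; "tcp_pos": TCP position; "eef_rot": TCP orientation; "force": force on the tool from outside, world axes, zero at the start; "wrist_torque": the same for the moment, N m; "opening": finger opening in mm; "grasp_force": force on a finger pad.
Only numpy, scipy, OpenCV 4.12 (cv2) and the standard library are available. Lean on these libraries where they do the work, as an engineer would, in place of code of your own. Each camera call takes 0.05 s, during which the arm holds its last target. There are 200 camera calls.

## Working session

There is one attempt and no reset: what is moved stays moved. The work goes in short steps, each a Python script; the robot and the scene stay as the last script left them, time stands still between calls to the robot, and variables do not carry over. Pictures are saved under pics/ and viewed, at most 14 in all, crops included, and the job is handed in when it is done.

```bash
ls; mkdir -p pics; cat > h.py <<'E'
import numpy as np, cv2
from workcell import env, effector, solver, status, camera, calibration, ticket, search_frame, cut_out, landmark_of
def cam(n):
    c=calibration(n); f=192/np.tan(np.radians(c["vertical_fov"])/2)
    R=cv2.Rodrigues(np.array(c["rvec"],float))[0]; t=np.array(c["tvec"],float).ravel()
    return f,c["cx"],c["cy"],R,t
def toworld(C,p): return C[3].T@(np.array(p,float)-C[4])
def proj(C,P):
    q=C[3]@np.array(P,float)+C[4]; return np.array([C[0]*q[0]/q[2]+C[1],C[0]*q[1]/q[2]+C[2]])
def ray_z(C,u,v,z):
    d=C[3].T@np.array([(u-C[1])/C[0],(v-C[2])/C[0],1]); o=-C[3].T@C[4]
    return o+d*(z-o[2])/d[2]
E
python3 - <<'E'
from h import *
for n in ("scene","side","wrist"):
    C=cam(n); im=camera(n); cv2.imwrite(f"pics/{n}0.png",im)
    print(n,"cam at",np.round(-C[3].T@C[4]),"fwd",np.round(C[3][2],2),calibration(n))
    if n=="wrist": continue
    for k in "rack mill shaker oil_bottle glass_jar dredger spice_jar mug egg_holder".split():
        for d in landmark_of(n,k)[:4]:
            w=toworld(C,d["location"]); print(k,round(d["p"],2),np.round(w),np.round(proj(C,w)))
print(status.read_state()["t"])
E
```

```text
pics
scene cam at [-203. 1024.  713.] fwd [ 0.53 -0.71 -0.47] {'vertical_fov': 48.67741926528767, 'cx': 266.40822726495935, 'cy': 195.23956846682975, 'rvec': array([ 0.7614354 , -2.32003149,  1.39081841]), 'tvec': array([ 453.10527668,  184.02194769, 1166.05218224])}
rack 0.7 [ 498. -211.    1.] [315. 186.]
mill 0.71 [408. 163.   1.] [276. 240.]
mill 0.7 [ 534. -393.    7.] [330. 166.]
oil_bottle 0.89 [561. 340.   1.] [197. 250.]
glass_jar 0.52 [409. 164.  -0.] [275. 240.]
dredger 0.71 [411. 318.  -2.] [242. 266.]
spice_jar 0.7 [531. 179.   4.] [241. 228.]
spice_jar 0.49 [712.  29.   1.] [229. 195.]
mug 0.96 [712.  30.   0.] [228. 195.]
egg_holder 0.85 [ 734. -170.   -2.] [258. 175.]
side cam at [332. 985. 793.] fwd [ 0.2  -0.78 -0.59] {'vertical_fov': 53.8888248826829, 'cx': 250.59421302772992, 'cy': 194.81308205494636, 'rvec': array([ 0.34451607, -2.68733838,  1.36434577]), 'tvec': array([ 561.48450062,  128.24728073, 1173.6232331 ])}
rack 0.56 [ 496. -210.   -1.] [286. 178.]
mill 0.92 [ 535. -394.    8.] [284. 151.]
mill 0.54 [409. 324.   1.] [283. 289.]
shaker 0.76 [460. -19.   9.] [286. 207.]
oil_bottle 0.68 [566. 342.  -1.] [224. 283.]
glass_jar 0.84 [408. 168.  -2.] [293. 250.]
dredger 0.88 [411. 320.   3.] [282. 288.]
spice_jar 0.88 [531. 183.  -1.] [251. 246.]
mug 0.8 [710.  35.  -2.] [211. 207.]
mug 0.31 [462. -19.   8.] [286. 207.]
egg_holder 0.73 [ 730. -169.    2.] [224. 174.]
wrist cam at [ 82. 549. 385.] fwd [ 0.24 -0.07 -0.97] {'vertical_fov': 58.88674493408353, 'cx': 248.68669115427193, 'cy': 191.01427921288558, 'rvec': array([-2.34074808, -1.76315189, -0.22670172]), 'tvec': array([-550.34108779,  -27.00536084,  390.64461923])}
1.05
```

View pics/scene0.png

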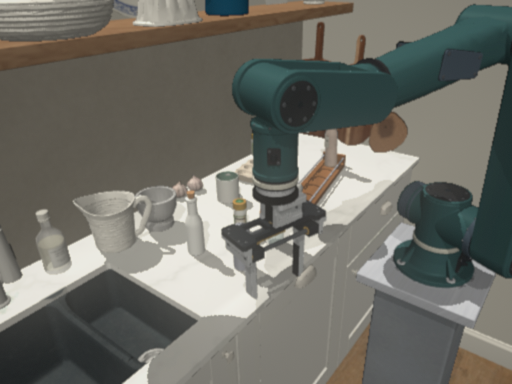

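View pics/side0.png

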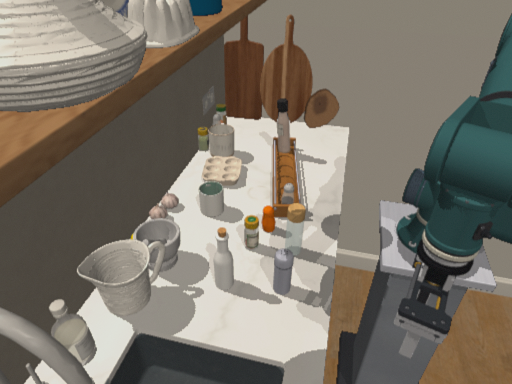

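Side view shows the mill at the far end (284,130) and the shaker at the near end of the rack (287,195). The oil bottle is at (223,260), dredger (283,270), glass jar (295,230) and spice jar (251,232). The orange look-alike stands at (268,218). Next I'll refine from above with the wrist camera.

```bash
cat > look.py <<'E'
from h import *
s=status.read_state(); R=s["eef_rot"]; print(np.round(R,2).tolist())
def see(tag,names):
    env.dwell(0.2); C=cam("wrist"); im=camera("wrist"); cv2.imwrite(f"pics/{tag}.png",im)
    for k in names.split():
        for d in landmark_of("wrist",k)[:3]:
            w=toworld(C,d["location"]); print(tag,k,round(d["p"],2),np.round(w,1),np.round(proj(C,w)))
A="oil_bottle glass_jar dredger spice_jar shaker"
env.move_pose([420,200,380],R); see("w1",A)
env.move_pose([380,-40,380],R); see("w2","rack mill shaker spice_jar glass_jar mug egg_holder")
env.move_pose([400,-260,380],R); see("w3","rack mill shaker")
for n in ("scene","side"):
    C=cam(n); im=camera(n); cv2.imwrite(f"pics/{n}1.png",im)
    for k in ("oil_bottle glass_jar dredger spice_jar shaker mill rack").split():
        for d in landmark_of(n,k)[:3]:
            w=toworld(C,d["location"]); print(n,k,round(d["p"],2),np.round(w,1),np.round(proj(C,w)))
print(status.read_state()["t"],status.read_state()["qpos"])
E
python3 look.py
python3 -c "
import cv2,numpy as np
cv2.imwrite('pics/m.png',np.vstack([np.hstack([cv2.resize(cv2.imread(f'pics/{n}.png'),(400,300)) for n in r]) for r in (('w1','w2'),('w3','side1'))]))"
```

```text
[[-0.96, 0.28, 0.0], [0.28, 0.96, 0.0], [-0.0, 0.0, -1.0]]
w1 oil_bottle 0.76 [567.  337.4  -3.3] [348. 208.]
w1 glass_jar 0.83 [4.123e+02 1.686e+02 2.000e-01] [229. 149.]
w1 dredger 0.61 [415.2 315.3   3.1] [316. 126.]
w1 spice_jar 0.57 [530.9 183.5   3.1] [257. 213.]
w1 shaker 0.95 [459.5 -23.6  14.1] [127. 209.]
w1 shaker 0.86 [502.   94.    1.4] [202. 211.]
w2 rack 0.87 [ 500.8 -208.8    3.5] [174. 241.]
w2 mill 0.63 [ 536.  -398.2   11.7] [ 80. 287.]
w2 shaker 0.76 [502.7  92.2   1.9] [342. 196.]
w2 shaker 0.75 [464.2 -19.6  11.4] [273. 194.]
w2 spice_jar 0.9 [530.1 183.4   1.5] [398. 197.]
w2 glass_jar 0.84 [406.6 169.3   2.1] [377. 129.]
w2 mug 0.7 [7.082e+02 3.670e+01 7.000e-01] [336. 306.]
w2 egg_holder 0.88 [ 738.3 -169.9   -4. ] [234. 344.]
w2 egg_holder 0.39 [708.9  39.9  -0.8] [337. 306.]
w3 rack 0.82 [ 498.4 -209.1    3.7] [292. 195.]
w3 rack 0.71 [ 738.1 -168.4   -1.9] [344. 307.]
w3 mill 0.89 [ 537.8 -396.6   13.4] [194. 246.]
w3 shaker 0.69 [460.6 -22.3  10.1] [399. 144.]
w3 shaker 0.6 [501.6  94.5   3.3] [472. 148.]
scene oil_bottle 0.7 [565.3 342.4  -1.2] [195. 251.]
scene glass_jar 0.73 [405.8 165.4   0.8] [276. 241.]
scene dredger 0.81 [409.6 317.   -0.7] [243. 266.]
scene dredger 0.29 [ 536.5 -397.6    7.6] [330. 165.]
scene spice_jar 0.53 [532.2 180.1   4. ] [240. 228.]
scene shaker 0.67 [494.9  94.3  -1.5] [266. 222.]
scene shaker 0.51 [460.2 -23.8   9.1] [296. 207.]
scene mill 0.93 [ 536.2 -394.2    7.2] [330. 166.]
scene rack 0.9 [ 497.  -210.5    2.9] [315. 186.]
side glass_jar 0.88 [405.9 167.1  -1.1] [293. 250.]
side dredger 0.92 [410.3 321.8   2.2] [282. 288.]
side shaker 0.52 [499.4  94.8   1. ] [268. 228.]
side shaker 0.46 [462.4 -20.6   8.4] [286. 206.]
side mill 0.2 [408.6 169.7  -4.6] [292. 251.]
side rack 0.98 [ 498.7 -209.8   -2. ] [285. 178.]
6.8667 [-6.95418174e-01 -4.32409944e-02  1.15853768e+00  1.25784668e-04
  2.02633061e+00 -1.98631263e+00]
```

View pics/m.png

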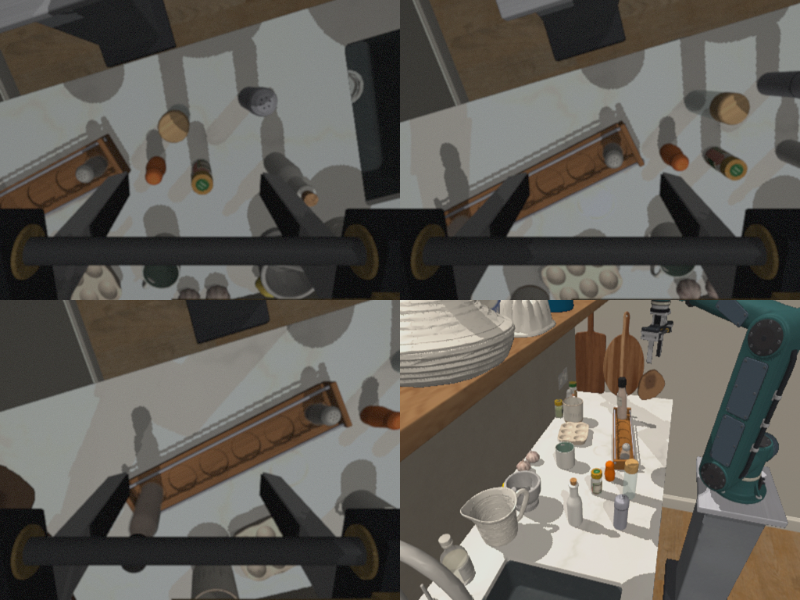

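The composite shows the four items clear of each other, with the orange look-alike between the spice jar and the rack's shaker end.

Candidates, in side-view pixels:
- **Oil bottle:** white (223,260), against the glass bottle by the sink (75,340) and the green one far back (220,120). I choose (223,260).
- **Spice jar:** (251,232), against the jar far back (203,138). I choose the one in the open at (251,232).
- **Dredger:** (283,270). The dark items at the scene's left edge (5,260) are not it.
- **Shaker:** in the rack at (287,195). The orange one at (268,218) is excluded.

Next comes a close crop plus a model overlay of the rack.

```bash
cat > pos.py <<'E'
import numpy as np
OBJ=dict(oil_bottle=(565,340.5),glass_jar=(408,167),dredger=(411.4,318.4),spice_jar=(531,182))
RC=np.array([498.3,-209.3]); E=np.array([.1958,-.9806])   # centre, direction to the mill
N=np.array([-E[1],E[0]])
REC=dict(oil_bottle=RC+114*E,glass_jar=RC+38*E,dredger=RC-38*E,spice_jar=RC-114*E)
E
python3 - <<'E'
from h import *; from pos import *
def ov(n):
    C=cam(n); im=camera(n).copy()
    P=lambda a,b,z: tuple(int(round(x*16)) for x in proj(C,[*(RC+a*N+b*E),z]))
    for b in (-114,-38,38,114):
        pts=np.array([P(30*np.cos(t),b+30*np.sin(t),18) for t in np.linspace(0,6.283,40)])
        cv2.polylines(im,[pts],True,(0,255,0),1,cv2.LINE_AA,4)
    for z,c in((0,(255,255,0)),):
        cv2.polylines(im,[np.array([P(a,b,z) for a,b in((-48,-238),(48,-238),(48,238),(-48,238))])],True,c,1,cv2.LINE_AA,4)
    for s in(-41,41): cv2.line(im,P(s,-230,41),P(s,230,41),(0,0,255),1,cv2.LINE_AA,4)
    for k,p in OBJ.items():
        for z in (0,):
            pts=np.array([[int(x*16) for x in proj(C,[p[0]+24*np.cos(t),p[1]+24*np.sin(t),z])] for t in np.linspace(0,6.283,40)])
            cv2.polylines(im,[pts],True,(255,0,255),1,cv2.LINE_AA,4)
    return im
w=ov("wrist")[60:280,120:470]; s=ov("side")[110:310,180:340]
cv2.imwrite("pics/ov.png",np.hstack([cv2.resize(w,(480,302)) ,cv2.resize(s,(242,302))]) if 0 else np.vstack([cv2.resize(w,(540,340),interpolation=cv2.INTER_CUBIC)]))
cv2.imwrite("pics/ovs.png",cv2.resize(s,(480,600),interpolation=cv2.INTER_CUBIC))
E
```

```text
(no output)
```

View pics/ov.png

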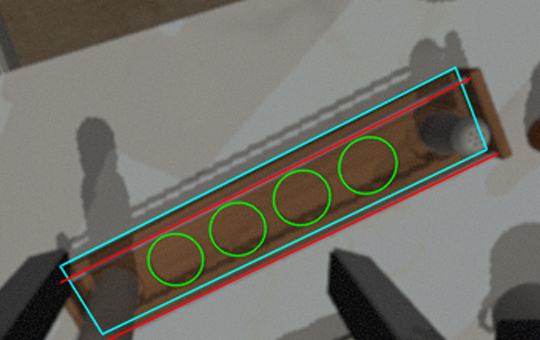

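View pics/ovs.png

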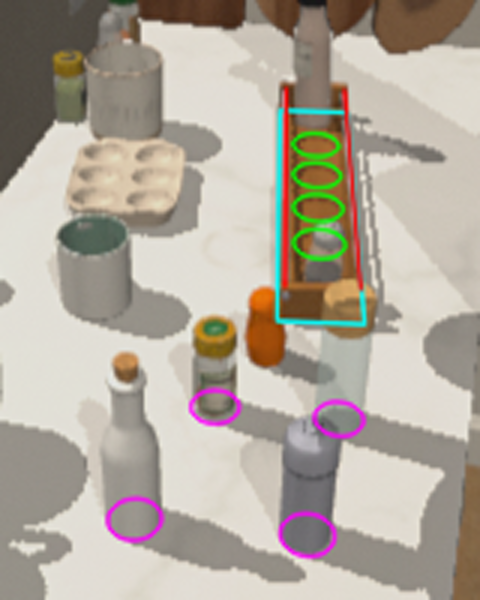

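The side overlay matches the four items' bases and the rack outline. The wrist picture is too dark to judge the recess rims, so I'll brighten it.

```bash
python3 - <<'E'
from h import *; from pos import *
C=cam("wrist"); im=np.mean([camera("wrist") for _ in range(4)],0)[60:250,130:450]
im=np.clip((im-10)*2.6,0,255).astype(np.uint8); S=2.5
im=cv2.resize(im,None,fx=S,fy=S,interpolation=cv2.INTER_CUBIC)
P=lambda a,b,z:[(x-o+.5)*S-.5 for x,o in zip(proj(C,[*(RC+a*N+b*E),z]),(130,60))]
for b in (-114,-38,38,114):
    for t in np.linspace(0,6.283,25)[:-1]:
        x,y=P(30*np.cos(t),b+30*np.sin(t),18); cv2.circle(im,(int(x),int(y)),1,(0,255,0),-1)
for a in(-48,48):
    for b in range(-238,239,17):
        x,y=P(a,b,18); cv2.circle(im,(int(x),int(y)),1,(255,255,0),-1)
cv2.imwrite("pics/ov2.png",im)
E
```

```text
(no output)
```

View pics/ov2.png

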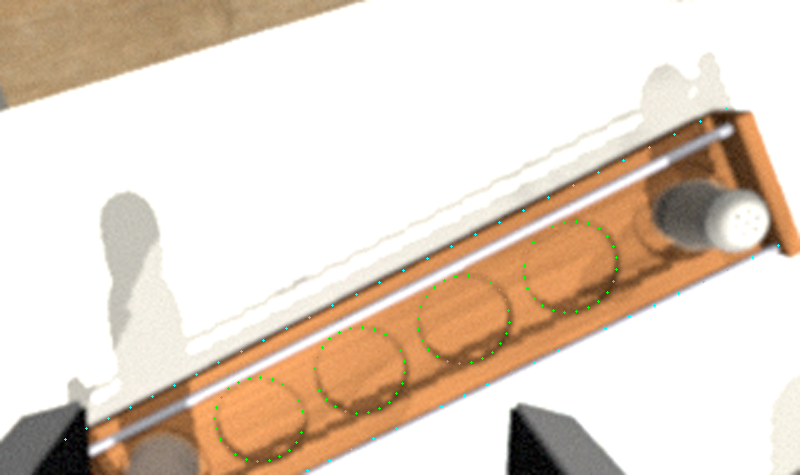

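The brightened picture shows the projected edges and recesses lying on the rack within about 2 mm, so I'll start with the oil bottle.

```bash
cat > job.py <<'E'
from h import *; from pos import *
H=dict(oil_bottle=148,glass_jar=143,dredger=106,spice_jar=72)
G=dict(oil_bottle=30,glass_jar=25,dredger=25,spice_jar=20)
y=np.array([*N,0.]); z=np.array([0,0,-1.]); R=np.column_stack([np.cross(y,z),y,z])
LIFT=150
def tz(k,bottom): return H[k]-19+bottom
def pick(k):
    x=OBJ[k]; top=tz(k,0)+max(100,300-tz(k,0))
    effector.gripper_to(80)
    env.move_pose([*x,top],R); env.move_straight([*x,tz(k,0)],120)
    effector.gripper_to(10,G[k]); s=status.read_state()
    print("grip",s["opening"],s["grasp_force"],s["t"])
    env.move_straight([*x,tz(k,20)],60); env.move_straight([*x,tz(k,LIFT)],200)
    s=status.read_state(); print("lifted",s["opening"],s["grasp_force"],np.round(s["force"],1))
def place(k,dx=0,dy=0,last=-1):
    t=REC[k]+dx*N+dy*E
    env.move_straight([*t,tz(k,LIFT)],200); env.move_straight([*t,tz(k,32)],150); env.dwell(.3)
    f0=np.array(status.read_state()["force"])
    for b in np.arange(29,11.4+last,-1.5):
        env.move_straight([*t,tz(k,b)],30); s=status.read_state(); df=np.array(s["force"])-f0
        if df[2]>4 or abs(df[:2]).max()>6: break
    print("stop bottom",b,"tcp z err",s["tcp_pos"][2]-tz(k,12),"df",np.round(df,1),s["t"]); return b
def release(k):
    effector.gripper_to(80); p=np.array(status.read_state()["tcp_pos"])
    p[2]+=60; env.move_straight(p,80); p[2]=max(p[2],330); env.move_straight(p,200)
    print("t",status.read_state()["t"])
E
python3 - <<'E'
from job import *
for k in OBJ:
    for p,b in((OBJ[k],0),(OBJ[k],LIFT),(REC[k],LIFT),(REC[k],12)): 
        q=solver.ik([*p,tz(k,b)],R); print(k,None if q is None else np.round(q,2))
pick("oil_bottle"); place("oil_bottle")
C=cam("side"); cv2.imwrite("pics/p1.png",camera("side"))
for d in landmark_of("side","oil_bottle")[:2]:
    w=toworld(C,d["location"])[:2]; print(d["p"],w,(w-REC["oil_bottle"])@N,(w-REC["oil_bottle"])@E)
E
```

```text
oil_bottle [ 0.46  0.36  1.2  -0.    1.58  0.26]
oil_bottle [ 0.46  0.34  0.92 -0.    1.88  0.26]
oil_bottle [-0.65  0.23  1.07 -0.    1.85 -0.84]
oil_bottle [-0.65  0.24  1.32 -0.    1.58 -0.84]
glass_jar [ 0.26 -0.13  1.74 -0.    1.53  0.06]
glass_jar [ 0.26 -0.16  1.48 -0.    1.83  0.06]
glass_jar [-0.55  0.11  1.21 -0.    1.82 -0.75]
glass_jar [-0.55  0.14  1.45 -0.    1.55 -0.75]
dredger [ 0.55  0.08  1.62 -0.    1.44  0.35]
dredger [ 0.55  0.02  1.38 -0.    1.74  0.35]
dredger [-0.45  0.02  1.38 -0.    1.74 -0.64]
dredger [-0.45  0.07  1.61 -0.    1.47 -0.64]
spice_jar [ 0.23  0.19  1.56 -0.    1.39  0.03]
spice_jar [ 0.23  0.11  1.35 -0.    1.68  0.03]
spice_jar [-0.32 -0.06  1.52 -0.    1.68 -0.52]
spice_jar [-0.32  0.02  1.73 -0.    1.4  -0.52]
grip 29.865584065075403 30.000086228828877 12.2667
lifted 30.374307592257097 29.999529396300204 [ 0.   0.3 -4.2]
stop bottom 11.0 tcp z err -0.047508898424297286 df [-0.2  0.8  4.6] 21.5
0.79 [ 520.01231536 -320.42326195] -0.4668382477946351 -0.771453986906928
```

```bash
python3 - <<'E'
from job import *
release("oil_bottle")
C=cam("scene"); a=camera("scene")
for n in("scene","side"):
  C=cam(n); im=camera(n)
  if n=="side": cv2.imwrite("pics/p2.png",cv2.resize(im[80:240,200:400],(750,600),interpolation=cv2.INTER_CUBIC))
  for k in("oil_bottle","mill"):
    for d in landmark_of(n,k)[:2]:
      w=toworld(C,d["location"]); print(n,k,d["p"],w,(w[:2]-REC["oil_bottle"])@N,(w[:2]-REC["oil_bottle"])@E)
E
```

```text
t 24.2
scene oil_bottle 0.7 [ 517.48552132 -315.41988877   12.91648971] -1.9649520124959978 -6.172507997304676
scene mill 0.62 [ 536.47653214 -394.38449227    5.6039729 ] 1.1963638292378374 74.97862211361762
scene mill 0.57 [ 517.51857561 -322.49143834   11.67065902] -3.3171483843990113 0.7683255386092706
side oil_bottle 0.9 [ 521.65595036 -319.24150166    9.60937035] 1.3762988952526227 -1.6084643904934952
side mill 0.61 [ 537.65616387 -390.60751756   11.62305902] 3.0926423573497086 71.50589260697703
side mill 0.34 [4.08450085e+02 3.21168621e+02 2.12188317e-01] 15.758929767271496 -651.7603389547972
```

View pics/p2.png

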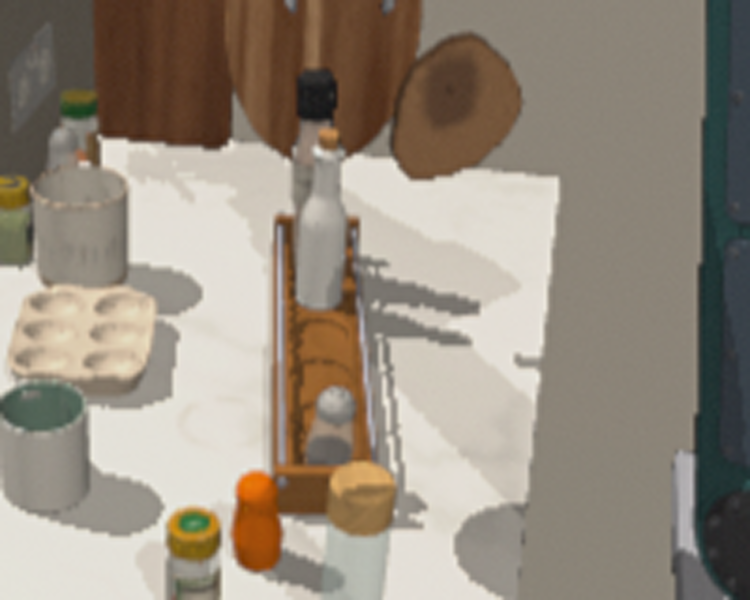

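The oil bottle stands upright on its recess floor, next to the mill. I'll go on with the jar.

```bash
cat > chk.py <<'E'
from job import *
def chk(tag,names):
    for n in("scene","side"):
        C=cam(n); im=camera(n); cv2.imwrite(f"pics/{tag}{n}.png",im)
        for k in names:
            for d in landmark_of(n,k)[:2]:
                w=toworld(C,d["location"]); o=REC.get(k,RC); print(n,k,round(d["p"],2),"z",round(w[2],1),"across",round((w[:2]-o)@N,1),"along",round((w[:2]-o)@E,1))
E
python3 - <<'E'
from chk import *
k="glass_jar"; pick(k); b=place(k)
if b<13: release(k)
chk("j",[k])
E
```

```text
grip 48.418868975259336 24.99993430057657 28.8
lifted 48.346335580332365 24.99937252337986 [ 0.2  0.7 -3.7]
stop bottom 11.0 tcp z err 0.1409720224913258 df [-0.4  0.7  4.6] 36.8417
t 39.2417
scene glass_jar 0.96 z 13.7 across -1.7 along 4.0
side glass_jar 0.81 z 9.0 across 1.5 along -0.9
```

```bash
python3 - <<'E'
from chk import *
for k in("dredger","spice_jar"):
    pick(k); b=place(k)
    if b>=13: print("check",k); break
    release(k)
chk("d",list(OBJ)+["shaker","mill"])
im=cv2.imread("pics/dside.png")[80:240,200:400]; cv2.imwrite("pics/d.png",cv2.resize(im,(750,600),interpolation=cv2.INTER_CUBIC))
E
```

```text
grip 47.72695911320745 24.999985919239407 44.25
lifted 47.136423527914175 24.99978793629907 [ 0.3 -0.3 -2.7]
stop bottom 11.0 tcp z err 0.02259956677886521 df [-2.3  1.2  5.4] 52.65
t 55.2417
grip 41.22492977222303 19.99121709843166 59.6917
lifted 40.89576829264548 19.990444365539588 [ 0.7 -0.1 -1.3]
stop bottom 11.0 tcp z err -0.1360743837764602 df [-1.1 -1.   5.7] 67.0333
t 69.8833
scene oil_bottle 0.77 z 9.4 across -2.0 along -2.1
scene glass_jar 0.86 z 13.2 across -0.9 along 4.7
scene dredger 0.87 z 13.9 across -2.5 along -3.2
scene spice_jar 0.78 z 15.7 across 3.5 along 0.9
scene shaker 0.8 z -4.1 across 53.6 along -297.4
scene shaker 0.52 z 10.9 across -2.2 along 112.8
scene mill 0.85 z 6.9 across 0.9 along 190.2
side oil_bottle 0.74 z 11.1 across 2.1 along -157.2
side dredger 0.64 z 9.7 across 1.5 along 227.1
side dredger 0.56 z 13.5 across 0.3 along -6.2
side spice_jar 0.65 z 12.5 across 3.5 along -1.3
side spice_jar 0.6 z -3.7 across 254.6 along -82.2
side shaker 0.73 z 1.2 across 58.4 along -296.2
side shaker 0.49 z 9.6 across -0.2 along -190.9
side mill 0.51 z 7.2 across -1.3 along 188.6
```

View pics/d.png

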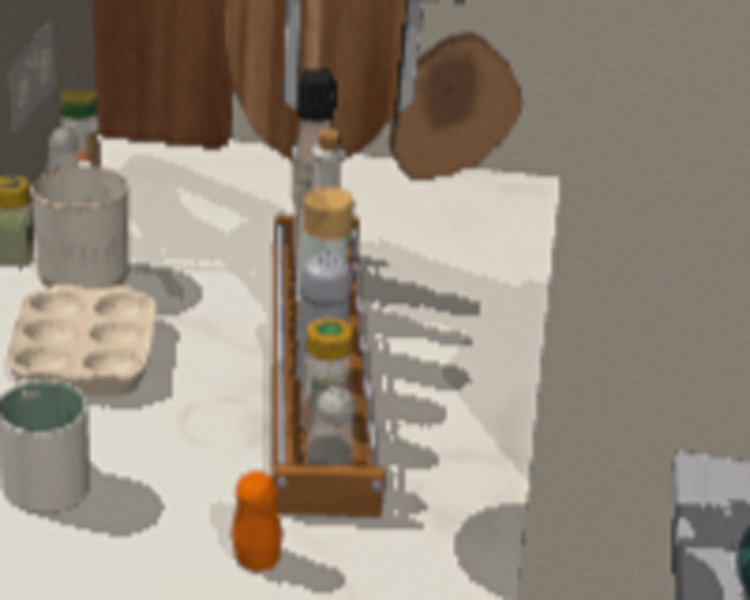

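The row is in place: mill, oil bottle, glass jar, dredger, spice jar, shaker. All stand upright, each reached the floor at 12 mm, and the gripper is clear. I'll hand in.

```bash
python3 -c "
from h import *
print(ticket.finish_job())"
```

```text
the job is handed in; nothing more can be done
None
```

The oil bottle, glass jar, dredger and spice jar stand upright in the four middle recesses, in order from mill to shaker, and the job was handed in at about 70 s; the hand-in call returned no verdict.

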